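Top the cocktail shaker and lift off its cap to pour

ROBOT

A 6-joint arm with a two-finger parallel gripper is mounted at the origin on the work surface. World frame = base frame: x ahead of the robot, y to its left, z up, the work surface at z = 0. Lengths are in mm, angles in rad, forces in N, time in s.
With the tool pointing down it reaches from about 350 to 875 mm from the base axis. Payload 4.2 kg.
Tool frame: the origin (TCP) lies at the very end of the fingers, on their centre line; the grasp point (between the pads) lies 19 mm behind it; z points along the fingers, y is the line along which they close (so a half turn about z gives the same grasp; the last joint's range is limited). The gripper opens to 85 mm and grips with 20 to 120 N. Pads are 22 mm wide; open, the fingers measure 114 mm over their backs; the gripper's body (76 mm by 85 mm) begins 54 mm behind the grasp point. The pads swing forward as they close: fully open they stand 13 mm farther back than shut.
Start: joints at [-0.909, 0.385, 0.008, 0, -1.194, -0.259], TCP at [245.01, -574.951, 231.312] pointing down, gripper open.
Joint ranges: [-3.14, 3.14], [-1.21, 2.06], [-1.07, 1.41], [-3.16, 2.05], [-2.99, -0.16], [-3.1, 3.1]. Speed limits (rad/s): [2.79, 2.79, 3.14, 3.14, 3.14, 3.14].

INTERFACE

Orientations are given as a rotation vector (axis times angle).
In Python, from cell import get_obs, snapshot, job_done gives the robot as it stands.
- The arm moves only by the tool apply_moves, never from a script. Its argument "deltas" is a list of rows, each a list of 3 entries, a list of its own where there are three numbers: the shift along the tool's x, y, z each as a share of 0.08 m, from -1 to 1, then the turn, a rotation vector about the tool's x, y, z each as a share of pi rad, from -1 to 1, then the opening, from -1 (shut) to 1 (fully open), so that 0 is half open. A call has 1 to 10 rows; each row is the pose to reach, as a shift and turn from the pose commanded when the call began, along the tool's axes at that moment, turning the shorter way round; what a row does not reach only later rows make up. A row lasts 1/10 s, in which the tool goes at most 50 mm and 8.59 degrees, less where a joint would pass 70% of its speed; a pose out of reach is approached as far as the arm can. A call with a number of a shift or a turn outside -1 to 1 is refused whole. A call with a gripper value outside its range is refused whole. The fingers move at their own pace and stop on an object; "grip_force" is the grip in N (left out, the last holds). Time passes only in rows, so rows that repeat a pose let the fingers close. It gives the time, the measured TCP pose, the force, the opening and the grip force at its end, in the units of the state.
- get_obs(): the state, without advancing time (a new reading comes with each control period).
- snapshot(name): name is "side" or "top"; returns a dict with "color" (400x640x3 uint8, blue, green, red), "fx", "fy", "cx", "cy" (pixels), "k1" (the pictures are not rectified: a ray, as slopes to the right and down, at radius r is drawn at 1 + k1 r^2 times it, then the intrinsics apply), "xyz" and "rotation" of the camera in the world. Camera axes: x right, y down, z forward; pixel columns grow to the right and rows downward; lengths in mm; the calibration is good to about 2 mm. A picture is of the moment at which its call begins. There is no depth.
- job_done(): hands the job in; it is judged then, once.
The state is a dict: "time_s": time; "joint_pos": joint angles; "qd": joint speeds; "joint_efforts": joint torques, N m; "eef_pos": TCP position; "eef_rot": TCP orientation; "ft_force": force on the tool from outside, world axes, zero at the start; "moment": the same for the moment, N m; "opening": finger opening in mm; "grasp_force": force on a finger pad.
Only numpy, scipy, OpenCV 4.12 (cv2) and the standard library are available. Lean on these libraries where they do the work, as an engineer would, in place of code of your own. Each camera call takes 0.05 s, during which the arm holds its last target. There are 200 camera calls.

TASK

Get the cocktail shaker ready to pour through its strainer: pick up the strainer top with its cap on (the cap only rests there, so take hold of the strainer below it) and lower both together gently, without dropping it, into the mouth of the smaller steel tin until its flange sits fully and squarely on the rim, cap still on. Then let go, lift off the cap alone, leaving the strainer seated as it was, and finish while still holding the cap in the air with its rim at least 5 cm above the strainer's top. Leave the tin standing about where it is and do not disturb the other things on the board.

Things in the scene. Friction and masses are not known exactly. Their poses are not given: they have to be found in the camera images.
- shaker_tin: lower part of a three-piece cocktail shaker: an open empty stainless steel tumbler standing upright and loose on the plywood, about 240 g. 125 mm high, foot 58 mm across, widening to 84 mm over the straight top 19 mm; wall 2.5 mm, so the mouth is 79 mm across inside. Origin: centre of its underside, z up
- tin_mouth (a point): the centre of the tin's mouth, level with its rim, 125 mm above the tin's origin
- strainer: the shaker's strainer top (inner lid), stainless steel, round, about 110 g, standing upright with the cap on. Origin: centre of its underside, z up. From below: tapered plug that enters the tin, 71 mm across, 75 mm at 12 mm up; flange 86 mm across from 12 to 16 mm, which rests on the tin's rim; dome narrowing to 51 mm. Seated, its origin is 113 mm above the tin's origin
- strainer_collar (a point): on the strainer's axis, mid-height of its collar: a straight round band 50 mm across, 48 to 68 mm above the strainer's origin, just below the cap and above the dome; the place to grip the strainer
- strainer_top (a point): the centre of the strainer's perforated top, 94 mm above its origin, hidden under the cap: the top of a tapered neck 37 mm across at the collar (68 mm) and 33 mm at the top
- cap: the shaker's cap (outer lid): a steel cup upside down over the strainer's neck, 46 mm across (43 at the top edge), 41 inside, 36 high, about 50 g. It rests by its weight alone on the collar, with about 2 mm of play round the neck; the collar is 2 mm proud all round. Origin: centre of its open lower rim, z up to its closed top; on the strainer it is 68 mm above the strainer's origin
- jigger: bystander: small steel double-cone measure, 43 mm across, 72 mm high, standing between the tin and the strainer top. Origin: centre of its underside
- teapot_lid: bystander: white ceramic teapot lid with a knob, 78 mm across, 48 mm high. Origin: centre of its underside
- funnel: bystander: red plastic funnel standing on its wide mouth, 110 mm across with a small tab, 115 mm high. Origin: centre of its underside
- highball: bystander: tall clear drinking glass, 66 mm across, 145 mm high. Origin: centre of its underside
- mixing_tin: bystander: a larger plain steel tin without any top, 92 mm across, 175 mm high, standing farther back; not part of this shaker. Origin: centre of its underside
- coasters: bystander: stack of round cork coasters, 96 mm across, 20 mm high. Origin: centre of its underside
- corkscrew: bystander: folded waiter's corkscrew lying flat, 112 mm long, 11 mm high. Origin: centre of its underside, x along it
Not all that is in view belongs to the job. Leave any blue look-alike of the strainer alone.

How it is judged (in metres and radians):
On the way, in this order (a step that is already met when the one before it is completed fails the run):
1. the strainer top sits fully and squarely on the tin's rim with the cap still on it (z of strainer in the frame of shaker_tin between 0.11 and 0.1155 m and horizontal distance between strainer and shaker_tin below 0.004 m and angle between the z axis of strainer and the z axis of shaker_tin, either way round below 0.05 rad and z of cap in the frame of strainer below 0.072 m and horizontal distance between cap and strainer below 0.006 m and angle between shaker_tin's own z axis and vertical below 0.06 rad), for 0.2 s.
2. the cap alone is clear of the neck, the strainer still seated (z of cap in the frame of strainer above 0.098 m and contact force between the fingers and cap above 0.5 N and z of strainer in the frame of shaker_tin between 0.11 and 0.1155 m and horizontal distance between strainer and shaker_tin below 0.004 m and angle between the z axis of strainer and the z axis of shaker_tin, either way round below 0.05 rad), for 0.1 s.
At the end, for the whole second after the job is handed in: strainer seated on the tin (origin 110 to 115.5 mm above the tin's, within 4 mm and 0.05 rad); tin upright (0.06 rad) on the plywood; cap held still by the fingers, its rim at least 45 mm above the strainer's top, touching neither strainer nor tin, and the robot touching neither of these (z of strainer in the frame of shaker_tin between 0.11 and 0.1155 m and horizontal distance between strainer and shaker_tin below 0.004 m and angle between the z axis of strainer and the z axis of shaker_tin, either way round below 0.05 rad and z of cap in the frame of strainer above 0.139 m and contact force between the fingers and cap above 0.5 N and contact force between cap and strainer below 0.05 N and contact force between cap and shaker_tin below 0.05 N and linear speed of cap below 0.05 m/s and contact force between each of the arm, the fingers and strainer below 0.1 N and contact force between each of the arm, the fingers and shaker_tin below 0.1 N and linear speed of strainer below 0.03 m/s and angle between shaker_tin's own z axis and vertical below 0.06 rad and height (world z) of shaker_tin between -0.005 and 0.005 m); the arm keeps its last pose, push and grip.
It fails at once if the cap comes more than 10 mm off its seat while the strainer is not seated on the tin (3.5 mm up, 6 mm off centre or 0.07 rad askew) (z of cap in the frame of strainer above 0.078 m and not (z of strainer in the frame of shaker_tin between 0.108 and 0.1165 m and horizontal distance between strainer and shaker_tin below 0.006 m and angle between the z axis of strainer and the z axis of shaker_tin, either way round below 0.07 rad)).
It fails at once if the strainer top is dropped (falls faster than 0.3 m/s with no finger on it or its cap) (linear speed of strainer above 0.3 m/s and contact force between the fingers and strainer below 0.02 N and contact force between the fingers and cap below 0.02 N).
It fails at once if the tin is tipped by more than 0.3 rad or shifted by more than 40 mm (angle between shaker_tin's own z axis and vertical above 0.3 rad or distance of shaker_tin from where it was at the start of the episode above 0.04 m).
It fails at once if a bystander is shifted by more than 25 mm or tipped by more than 0.3 rad (distance of any of jigger, teapot_lid, funnel, highball, mixing_tin, coasters, corkscrew from where it was at the start of the episode above 0.025 m or angle between any of jigger, teapot_lid, funnel, highball, mixing_tin, coasters, corkscrew's own z axis and vertical above 0.3 rad).
It also fails if it takes over 48 s, if anything falls off the work surface, if the arm or the gripper's body presses on something with over 40 N, if the wrist force passes 120 N, or if a joint passes its speed limit or range.

## Working session

There is one attempt and no reset: what is moved stays moved. The work goes in short steps, Python scripts to look and compute and a tool call to move; the robot and the scene stay as the last step left them, time stands still between calls to the robot, and variables do not carry over. Pictures are saved under pics/ and viewed, at most 10 in all, crops included, and the job is handed in when it is done.

Besides the shell and the picture viewer there is one more tool, called after "Emit:" in YAML: its name, and indented under it one key for each argument. apply_moves: Moves the arm, as the interface text tells. Its arguments: {"type":"object","properties":{"deltas":{"type":"array","items":{"type":"array"}},"grip_force":{"type":"number"}},"required":["deltas"]}

```bash
mkdir -p pics; python3 - <<'E'
from cell import get_obs, snapshot
import cv2,numpy as np
o=get_obs();print(o)
for n in("side","top"):
    s=snapshot(n);cv2.imwrite(f"pics/{n}0.png",s["color"]);print({k:v for k,v in s.items() if k!="color"})
E
```

```text
{'time_s': 0.0, 'joint_pos': array([-9.09401501e-01,  3.85567016e-01,  6.57054025e-03, -5.39744697e-04,
       -1.19397130e+00, -2.58601256e-01]), 'qd': array([-0.00060124, -0.0010935 , -0.00124682, -0.00160997, -0.00078443,
        0.00087828]), 'joint_efforts': array([-1.38270592e-03, -3.92283690e+01,  1.88409519e+01,  4.18638870e+00,
       -4.48261257e-03,  2.43156143e-05]), 'eef_pos': array([ 244.78022298, -574.41402105,  230.18758104]), 'eef_rot': array([ 0.62802841, -3.07765182, -0.00340563]), 'ft_force': array([ 0.25885785,  0.79525099, -0.39160739]), 'moment': array([ 0.03957273, -0.03192499,  0.01928299]), 'grasp_force': 0.0, 'opening': 85.53638011252424}
{'fx': 472.4068900695362, 'fy': 472.4068900695362, 'cx': 323.4947993157095, 'cy': 203.50064233727133, 'k1': -0.061202540708782505, 'xyz': array([ 468.78849368, 1023.92027844,  760.14116675]), 'rotation': array([-0.21880478,  2.70577458, -1.47938653])}
{'fx': 378.0904960362257, 'fy': 378.0904960362257, 'cx': 320.50965057059864, 'cy': 199.05993474910207, 'k1': 0.03036426678327351, 'xyz': array([ 518.77809802,    2.47397246, 1114.68408661]), 'rotation': array([-2.18521616,  2.16525394, -0.06465952])}
```

View pics/side0.png

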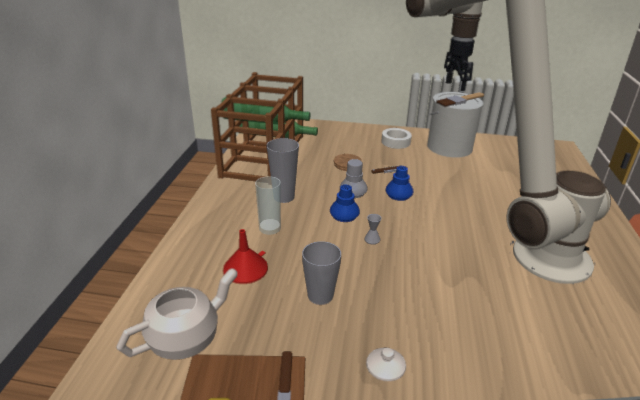

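View pics/top0.png

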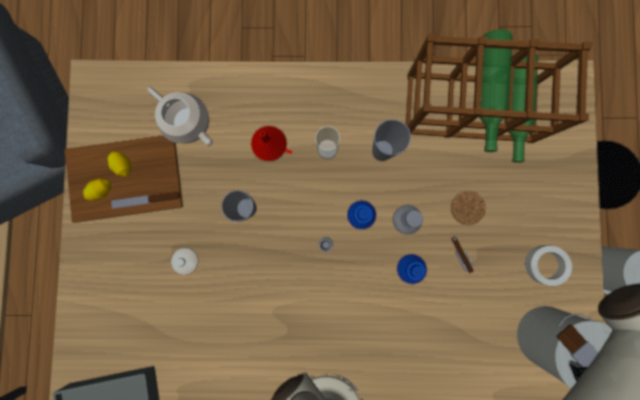

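The only steel, capped part is at side (354,178) / top (407,219). The things it could be taken for are the blue look-alikes at side (345,203) and (400,183) / top (362,214) and (412,268), and the jigger at side (373,230) / top (326,244). The tin is at side (321,273) / top (238,206), smaller than the mixing tin at side (283,170). I'll check this choice in one close crop.

```bash
cat > h.py <<'E'
import cv2,numpy as np
from cell import get_obs, snapshot
from scipy.spatial.transform import Rotation as Ro
def cam(s):
    R=Ro.from_rotvec(s["rotation"]).as_matrix().T
    K=np.array([[s["fx"],0,s["cx"]],[0,s["fy"],s["cy"]],[0,0,1.]])
    return cv2.Rodrigues(R)[0],-R@s["xyz"],K,np.array([s["k1"],0,0,0.])
def proj(s,P):
    r,t,K,d=cam(s); return cv2.projectPoints(np.asarray(P,float).reshape(-1,1,3),r,t,K,d)[0][:,0]
def on_z(s,uv,z):
    r,t,K,d=cam(s); n=cv2.undistortPoints(np.array([[uv]],float),K,d)[0,0]
    v=Ro.from_rotvec(s["rotation"]).apply([n[0],n[1],1]); return s["xyz"]+v*(z-s["xyz"][2])/v[2]
def circ(c,z,rad):
    a=np.linspace(0,2*np.pi,61); return np.c_[c[0]+rad*np.cos(a),c[1]+rad*np.sin(a),0*a+z]
STR=[(0,35.5),(12,37.5),(12,43),(16,43),(48,25.5),(48,25),(68,25),(68,23),(104,21.5)]
TIN=[(0,29),(106,42),(125,42)]
def crop(s,c,prof,z0,uv,h,k,over=True):
    x0,y0=int(uv[0]-h),int(uv[1]-h)
    im=cv2.resize(s["color"][y0:y0+2*h,x0:x0+2*h],None,fx=k,fy=k,interpolation=cv2.INTER_CUBIC)
    if over:
        for z,r in prof:
            p=((proj(s,circ(c,z0+z,r))-[x0,y0]+.5)*k).astype(int); cv2.polylines(im,[p],True,(0,255,255),1)
    return im
E
python3 - <<'E'
from h import *
S=snapshot("side");T=snapshot("top")
cs=on_z(T,(407.5,219),104); 
ct=on_z(T,(238.5,206),70)
print(cs,ct,proj(S,cs),proj(S,ct))
f=lambda c,P:[crop(S,c,P,0,proj(S,[[*c[:2],50]])[0],36,4),crop(T,c,P,0,proj(T,[[*c[:2],60]])[0],36,4)]
cv2.imwrite("pics/c1.png",np.vstack([np.hstack(f(cs,STR)),np.hstack(f(ct,TIN))]))
E
```

```text
[ 543.94265337 -212.59919295  104.        ] [576.39300306 246.81479924  70.        ] [[354.88373028 164.85460612]] [[319.80514404 274.62216328]]
```

View pics/c1.png

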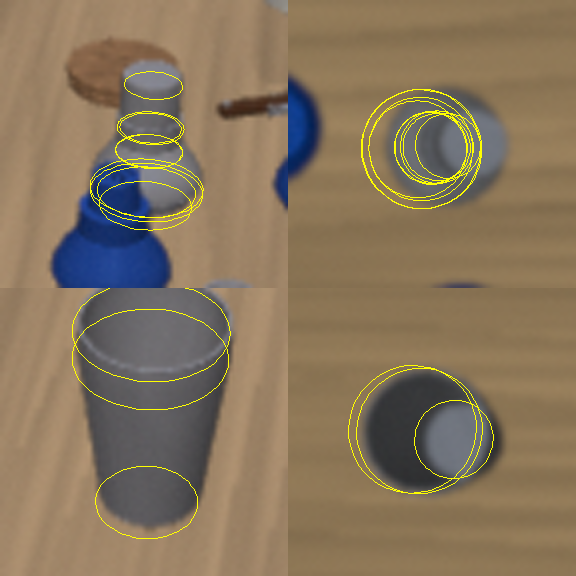

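The crop shows the steel strainer with its cap on, and a blue look-alike partly in front of it in the side view. In the top view the cap's top disc is at about (413,219). My outlines are some mm off, so I'll fit the silhouettes.

```bash
cat >> h.py <<'E'
from scipy.optimize import minimize
def fit(views,c0,prof,z0=0,h=40,k=4,sat=55):
    data=[]
    for s in views:
        uv=proj(s,[[*c0,z0+50]])[0].astype(int)-h
        im=s["color"][uv[1]:uv[1]+2*h,uv[0]:uv[0]+2*h]; hsv=cv2.cvtColor(cv2.resize(im,None,fx=k,fy=k,interpolation=cv2.INTER_CUBIC),cv2.COLOR_BGR2HSV)
        blue=cv2.dilate(((hsv[...,0]>105)&(hsv[...,0]<130)&(hsv[...,1]>120)).astype(np.uint8),np.ones((9,9)))>0
        data.append((s,uv,(hsv[...,1]<sat),~blue))
    def render(s,uv,c):
        m=np.zeros((2*h*k,2*h*k),np.uint8)
        q=[((proj(s,circ(c,z0+z,r))-uv+.5)*k*16).astype(np.int32) for z,r in prof]
        for a,b in zip(q,q[1:]): cv2.fillConvexPoly(m,cv2.convexHull(np.vstack([a,b])),1,cv2.LINE_8,4)
        return m>0
    def cost(c):
        e=0
        for s,uv,m,ok in data:
            r=render(s,uv,c); near=cv2.dilate(r.astype(np.uint8),np.ones((25,25)))>0
            e+=((r!=m)&ok&near).sum()/r.sum()
        return e
    r=minimize(cost,c0,method="Nelder-Mead",options=dict(initial_simplex=np.array(c0)+[[0,0],[12,0],[0,12]],xatol=.1,fatol=1e-5))
    return r.x.round(1),round(r.fun,3),[m for _,_,m,_ in data],[render(s,uv,r.x) for s,uv,_,_ in data]
E
python3 - <<'E'
from h import *
S=snapshot("side");T=snapshot("top")
rows=[]
for c,P in(((535,-222),STR),((572,240),TIN)):
    for sat in(45,60,75):
        for v in([S],[T],[S,T]):
            r=fit(v,c,P,sat=sat);print(sat,len(v),*r[:2])
        if sat==60: rows.append(np.hstack([np.dstack([m*255,q*255,m*0]).astype(np.uint8) for m,q in zip(*r[2:])]))
cv2.imwrite("pics/f1.png",cv2.resize(np.vstack(rows),(560,560)))
E
```

```text
45 1 [ 546.8 -231.6] 0.028
45 1 [ 545.7 -230.3] 0.076
45 2 [ 546.5 -230.9] 0.106
60 1 [ 546.6 -233.2] 0.017
60 1 [ 546.1 -230.6] 0.038
60 2 [ 546.4 -230.5] 0.065
75 1 [ 546.1 -233.2] 0.027
75 1 [ 545.9 -229.7] 0.018
75 2 [ 546.  -229.9] 0.063
45 1 [576.4 236.6] 0.035
45 1 [575.3 238.2] 0.086
45 2 [575.7 238. ] 0.125
60 1 [576.1 237.4] 0.016
60 1 [575.3 239.2] 0.047
60 2 [575.5 238.6] 0.075
75 1 [576.1 237.7] 0.012
75 1 [575.4 240. ] 0.023
75 2 [575.7 239.6] 0.05
```

View pics/f1.png

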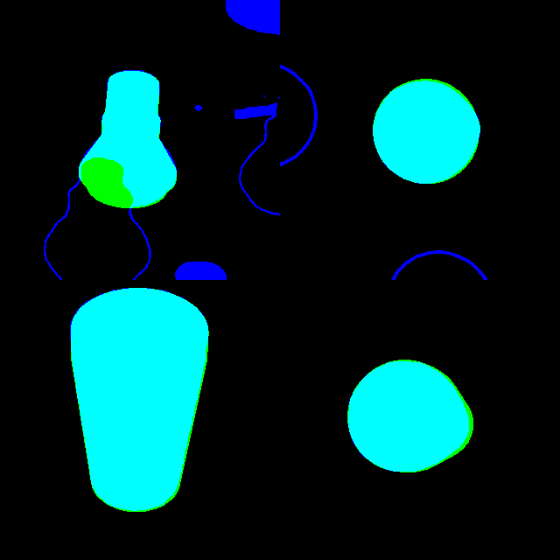

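```bash
cat >> h.py <<'E'
def plan(p,yaw=None):
    """yaw: world angle of tool y axis (mod pi)"""
    o=get_obs(); R=Ro.from_rotvec(o["eef_rot"]); d=R.inv().apply(np.array(p)-o["eef_pos"])/80
    M=R.as_matrix(); y0=np.arctan2(M[1,1],M[0,1])
    print("t",round(o["time_s"],2),"tcp",o["eef_pos"].round(1),"delta/80",d.round(3),"yawdeg",np.degrees(y0).round(1),"tilt",np.degrees(np.arccos(-M[2,2])).round(2),"open",o["opening"].round(1),"F",o["ft_force"].round(1))
    if yaw is not None:
        w=(yaw-np.degrees(y0)+90)%180-90; print("turn about tool z /pi",-w/180)
E
python3 - <<'E'
from h import *
T=snapshot("top")
for uv in((362,214),(412,268),(326,244)): print(on_z(T,uv,60).round())
for yw in(30,45,-45): plan((546.3,-231,180),yw)
print(Ro.from_rotvec(get_obs()["eef_rot"]).as_matrix().round(2))
E
```

```text
[558. -96.  60.]
[ 411. -233.   60.]
[474.   3.  60.]Traceback (most recent call last):
  File "<stdin>", line 4, in <module>
  File "h.py", line 49, in plan
    print("t",round(o["time_s"],2),"tcp",o["eef_pos"].round(1),"delta/80",d.round(3),"yawdeg",np.degrees(y0).round(1),"tilt",np.degrees(np.arccos(-M[2,2])).round(2),"open",o["opening"].round(1),"F",o["ft_force"].round(1))
                                                                                                                                                                            ^^^^^^^^^^^^^^^^^^
AttributeError: 'float' object has no attribute 'round'
```

```bash
sed -i 's/o\["opening"\].round(1)/round(o["opening"],1)/' h.py; python3 - <<'E'
from h import *
for yw in(45,-45): plan((546.3,-231,180),yw)
print(Ro.from_rotvec(get_obs()["eef_rot"]).as_matrix().round(2))
E
```

```text
t 0.35 tcp [ 245.  -574.9  231. ] delta/80 [-5.15   2.478  0.639] yawdeg 113.1 tilt 0.03 open 85.3 F [ 0.3 -0.1  0.3]
turn about tool z /pi 0.37820035973858096
t 0.35 tcp [ 245.  -574.9  231. ] delta/80 [-5.15   2.478  0.639] yawdeg 113.1 tilt 0.03 open 85.3 F [ 0.3 -0.1  0.3]
turn about tool z /pi -0.12179964026141903
[[-0.92 -0.39 -0.  ]
 [-0.39  0.92  0.  ]
 [ 0.    0.   -1.  ]]
```

Emit:
apply_moves:
  deltas:
    - [[-0.5, 0.25, 0], [0, 0, -0.04], 1]
    - [[-1, 0.5, 0], [0, 0, -0.08], 1]
    - [[-1, 0.5, 0], [0, 0, -0.122], 1]
    - [[-1, 0.5, 0], [0, 0, -0.122], 1]

```text
time_s: 0.75
eef_pos: [303.8, -506.0, 231.6]
eef_rot: [-1.206, 2.901, -0.001]
ft_force: [0.0, 0.7, 0.5]
opening: 85.2
grasp_force: 0.0
```

Emit:
apply_moves:
  deltas:
    - [[-0.5, 0, 0], [0, 0, 0], 1]
    - [[-1, 0, 0], [0, 0, 0], 1]
    - [[-1, 0, 0], [0, 0, 0], 1]

```text
time_s: 1.05
eef_pos: [361.4, -448.6, 231.3]
eef_rot: [-1.203, 2.902, -0.0]
ft_force: [1.2, 0.3, 0.0]
opening: 85.2
grasp_force: 0.0
```

Emit:
apply_moves:
  deltas:
    - [[-0.5, 0, 0], [0, 0, 0], 1]
    - [[-1, 0, 0], [0, 0, 0], 1]
    - [[-1, 0, 0], [0, 0, 0], 1]

```text
time_s: 1.35
eef_pos: [418.0, -392.2, 231.3]
eef_rot: [-1.203, 2.901, -0.0]
ft_force: [-0.7, -0.2, -0.1]
opening: 85.2
grasp_force: 0.0
```

Emit:
apply_moves:
  deltas:
    - [[-0.5, 0, 0], [0, 0, 0], 1]
    - [[-1, 0, 0], [0, 0, 0], 1]
    - [[-1, 0, 0], [0, 0, 0], 1]
    - [[-1, 0, 0], [0, 0, 0], 1]

```text
time_s: 1.75
eef_pos: [472.4, -337.3, 231.1]
eef_rot: [1.201, -2.902, -0.0]
ft_force: [-0.3, -0.0, -0.2]
opening: 85.4
grasp_force: 0.0
```

```bash
python3 - <<'E'
from h import *
plan((546.3,-231,180),-45)
E
```

```text
t 1.75 tcp [ 472.4 -337.3  231.1] delta/80 [-1.593  0.288  0.638] yawdeg 135.0 tilt 0.03 open 85.4 F [-0.3 -0.  -0.2]
turn about tool z /pi -0.00025053525083917644
```

Emit:
apply_moves:
  deltas:
    - [[-0.5, 0.15, 0.3], [0, 0, 0], 1]
    - [[-1, 0.288, 0.64], [0, 0, 0], 1]
    - [[-1, 0.288, 0.64], [0, 0, 0], 1]

```text
time_s: 2.05
eef_pos: [511.3, -261.9, 176.2]
eef_rot: [1.201, -2.897, -0.008]
ft_force: [-0.9, 0.0, 0.3]
opening: 85.5
grasp_force: 0.0
```

Emit:
apply_moves:
  deltas:
    - [[-0.4, 0, 0], [0, 0, 0], 1]
    - [[-0.593, 0, 0], [0, 0, 0], 1]
    - [[-0.593, 0, 0], [0, 0, 0], 1]
    - [[-0.593, 0, 0], [0, 0, 0], 1]

```text
time_s: 2.45
eef_pos: [545.7, -231.4, 180.3]
eef_rot: [1.201, -2.903, -0.0]
ft_force: [0.3, 0.1, 0.7]
opening: 85.4
grasp_force: 0.0
```

```bash
python3 - <<'E'
from h import *
plan((546.3,-231,46),-45)
S=snapshot("side");T=snapshot("top")
p=get_obs()["eef_pos"]
a=crop(S,p,[],0,proj(S,[p])[0],60,5);b=crop(T,p,[],0,proj(T,[p])[0],60,5,0)
for im,s in((a,S),(b,T)):
    u=proj(s,[p])[0]; q=tuple(((u-(u-60).astype(int)+.5)*5).astype(int)); cv2.circle(im,q,3,(0,0,255),-1)
cv2.imwrite("pics/g1.png",np.hstack([a,b])[:,:]) if 0 else cv2.imwrite("pics/g1.png",cv2.resize(np.hstack([a,b]),(800,400)))
E
```

```text
t 2.45 tcp [ 545.7 -231.4  180.3] delta/80 [-9.000e-03 -1.000e-03  1.678e+00] yawdeg 135.0 tilt 0.01 open 85.4 F [0.3 0.1 0.7]
turn about tool z /pi -0.0001968932123312407
```

View pics/g1.png

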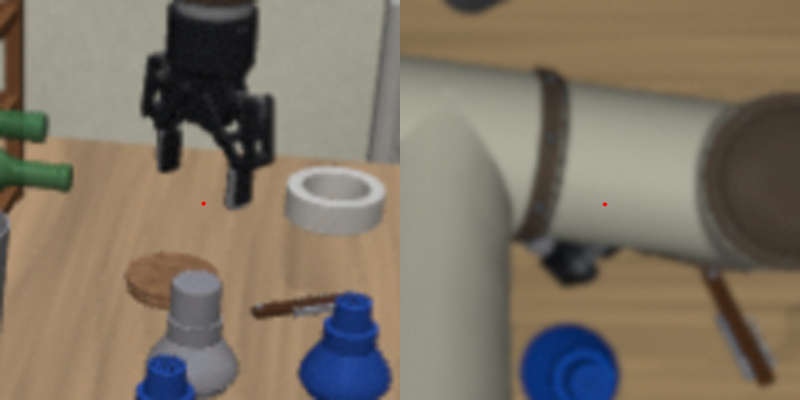

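The side view shows the open fingers centred over the strainer; the tips at (167,170) and (237,205) sit about 13 mm above the TCP mark, as specified. Next I descend to TCP z ≈ 46.

Emit:
apply_moves:
  deltas:
    - [[-0.008, 0, 0.3], [0, 0, 0], 1]
    - [[-0.008, 0, 0.6], [0, 0, 0], 1]
    - [[-0.008, 0, 0.85], [0, 0, 0], 1]
    - [[-0.008, 0, 0.85], [0, 0, 0], 1]

```text
time_s: 2.95
eef_pos: [543.9, -230.4, 109.4]
eef_rot: [1.198, -2.898, -0.006]
ft_force: [-0.1, -0.8, -0.1]
opening: 85.7
grasp_force: 0.0
```

Emit:
apply_moves:
  deltas:
    - [[0, 0, 0.2], [0, 0, 0], 1]
    - [[0, 0, 0.4], [0, 0, 0], 1]
    - [[0, 0, 0.6], [0, 0, 0], 1]
    - [[0, 0, 0.828], [0, 0, 0], 1]
    - [[0, 0, 0.828], [0, 0, 0], 1]
    - [[0, 0, 0.828], [0, 0, 0], 1]

```text
time_s: 3.55
eef_pos: [547.2, -230.7, 47.0]
eef_rot: [-1.203, 2.901, -0.002]
ft_force: [0.2, 0.1, 0.5]
opening: 85.5
grasp_force: 0.0
```

Emit:
apply_moves:
  deltas:
    - [[0, 0, 0], [0, 0, 0], 0.6]
    - [[0, 0, 0], [0, 0, 0], 0.4]
    - [[0, 0, 0], [0, 0, 0], 0.3]
    - [[0, 0, 0], [0, 0, 0], 0.3]
    - [[0, 0, 0], [0, 0, 0], 0.3]
  grip_force: 40

```text
time_s: 4.05
eef_pos: [546.8, -230.0, 46.1]
eef_rot: [-1.203, 2.902, -0.0]
ft_force: [-0.9, -0.0, 0.0]
opening: 55.0
grasp_force: 0.0
```

```bash
python3 - <<'E'
from h import *
plan((546.3,-231,46),-45)
S=snapshot("side")
c=(546.3,-231)
r=fit([S],c,STR,sat=60); print(r[:2])
cv2.imwrite("pics/g2.png",crop(S,c,STR,0,proj(S,[[*c,60]])[0],40,8,0))
E
```

```text
t 4.05 tcp [ 546.8 -230.    46.1] delta/80 [ 0.013 -0.004  0.001] yawdeg 135.0 tilt 0.02 open 55.0 F [-0.9 -0.   0. ]
turn about tool z /pi 0.00022551529081072077
(array([ 546.6, -233.6]), np.float64(0.209))
```

View pics/g2.png

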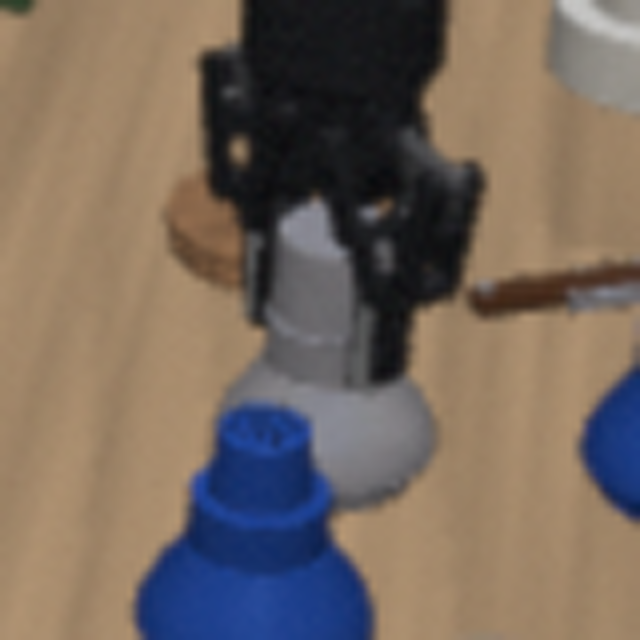

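The fingers flank the collar with their tips just above the dome, and the cap sits clear between the pads. Closing now.

Emit:
apply_moves:
  deltas:
    - [[0, 0, 0], [0, 0, 0], 0.2]
    - [[0, 0, 0], [0, 0, 0], 0.1]
    - [[0, 0, 0], [0, 0, 0], 0]
    - [[0, 0, 0], [0, 0, 0], -0.1]
    - [[0, 0, 0], [0, 0, 0], -0.2]
    - [[0, 0, 0], [0, 0, 0], -0.2]
  grip_force: 40

```text
time_s: 4.7
eef_pos: [546.8, -230.1, 46.1]
eef_rot: [-1.203, 2.902, -0.0]
ft_force: [-0.9, 0.4, 4.9]
opening: 48.5
grasp_force: 42.1
```

Emit:
apply_moves:
  deltas:
    - [[0, 0, -0.05], [0, 0, 0], -0.2]
    - [[0, 0, -0.1], [0, 0, 0], -0.2]
    - [[0, 0, -0.15], [0, 0, 0], -0.2]
    - [[0, 0, -0.2], [0, 0, 0], -0.2]
    - [[0, 0, -0.25], [0, 0, 0], -0.2]
    - [[0, 0, -0.25], [0, 0, 0], -0.2]

```text
time_s: 5.3
eef_pos: [547.2, -230.2, 66.6]
eef_rot: [-1.203, 2.901, -0.001]
ft_force: [0.5, -0.7, -1.7]
opening: 48.8
grasp_force: 41.7
```

```bash
python3 - <<'E'
from h import *
plan((546.3,-231,46),-45)
S=snapshot("side")
c=(546.3,-231)
cv2.imwrite("pics/g3.png",crop(S,c,STR,20,proj(S,[[*c,70]])[0],40,8,1))
E
```

```text
t 5.3 tcp [ 547.2 -230.2   66.6] delta/80 [0.015 0.001 0.258] yawdeg 135.0 tilt 0.09 open 48.8 F [ 0.5 -0.7 -1.7]
turn about tool z /pi 0.0002416787647790544
```

View pics/g3.png

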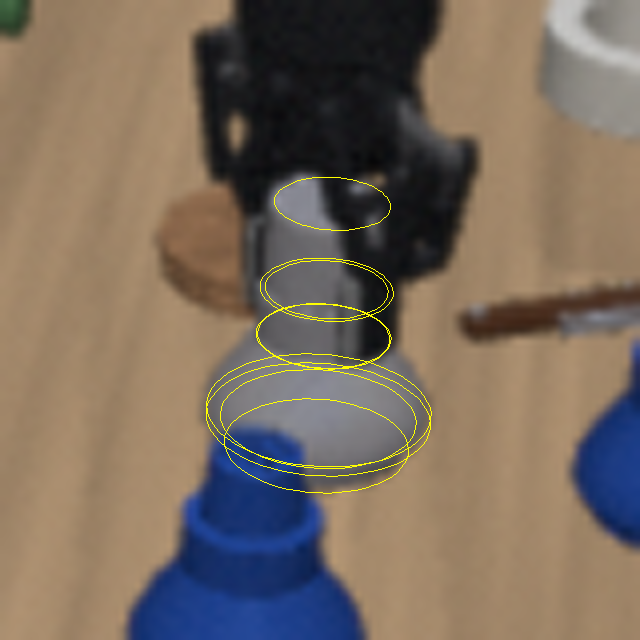

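Emit:
apply_moves:
  deltas:
    - [[0, 0, -0.08], [0, 0, 0], -0.2]
    - [[0, 0, -0.2], [0, 0, 0], -0.2]
    - [[0, 0, -0.35], [0, 0, 0], -0.2]
    - [[0, 0, -0.5], [0, 0, 0], -0.2]
    - [[0, 0, -0.65], [0, 0, 0], -0.2]
    - [[0, 0, -0.8], [0, 0, 0], -0.2]
    - [[0, 0, -0.9], [0, 0, 0], -0.2]
    - [[0, 0, -1], [0, 0, 0], -0.2]

```text
time_s: 6.15
eef_pos: [546.7, -230.0, 146.7]
eef_rot: [-1.203, 2.902, -0.0]
ft_force: [0.5, -0.5, -2.7]
opening: 48.5
grasp_force: 41.7
```

Emit:
apply_moves:
  deltas:
    - [[0, 0, -0.1], [0, 0, 0], -0.2]
    - [[0, 0, -0.25], [0, 0, 0], -0.2]
    - [[0, 0, -0.4], [0, 0, 0], -0.2]
    - [[0, 0, -0.5], [0, 0, 0], -0.2]
    - [[0, 0, -0.6], [0, 0, 0], -0.2]
    - [[0, 0, -0.65], [0, 0, 0], -0.2]
    - [[0, 0, -0.65], [0, 0, 0], -0.2]

```text
time_s: 6.85
eef_pos: [547.0, -230.1, 198.5]
eef_rot: [-1.203, 2.901, -0.001]
ft_force: [0.0, 0.7, -1.8]
opening: 48.5
grasp_force: 41.7
```

Emit:
apply_moves:
  deltas:
    - [[-0.05, 0.045, 0], [0, 0, 0], -0.2]
    - [[-0.15, 0.13, 0], [0, 0, 0], -0.2]
    - [[-0.27, 0.24, 0], [0, 0, 0], -0.2]
    - [[-0.4, 0.35, 0], [0, 0, 0], -0.2]
    - [[-0.52, 0.46, 0], [0, 0, 0], -0.2]
    - [[-0.64, 0.57, 0], [0, 0, 0], -0.2]
    - [[-0.76, 0.67, 0], [0, 0, 0], -0.2]
    - [[-0.88, 0.78, 0], [0, 0, 0], -0.2]
    - [[-1, 0.88, 0], [0, 0, 0], -0.2]

```text
time_s: 7.75
eef_pos: [553.5, -122.6, 197.9]
eef_rot: [-1.203, 2.902, 0.0]
ft_force: [-0.5, 0.7, -1.6]
opening: 48.7
grasp_force: 41.7
```

Emit:
apply_moves:
  deltas:
    - [[-0.125, 0.11, 0], [0, 0, 0], -0.2]
    - [[-0.25, 0.22, 0], [0, 0, 0], -0.2]
    - [[-0.375, 0.33, 0], [0, 0, 0], -0.2]
    - [[-0.5, 0.44, 0], [0, 0, 0], -0.2]
    - [[-0.625, 0.55, 0], [0, 0, 0], -0.2]
    - [[-0.75, 0.66, 0], [0, 0, 0], -0.2]
    - [[-0.875, 0.77, 0], [0, 0, 0], -0.2]
    - [[-1, 0.88, 0], [0, 0, 0], -0.2]

```text
time_s: 8.55
eef_pos: [560.2, -16.3, 197.9]
eef_rot: [1.203, -2.902, 0.0]
ft_force: [0.2, 1.0, -1.6]
opening: 48.8
grasp_force: 41.7
```

Emit:
apply_moves:
  deltas:
    - [[-0.125, 0.11, 0], [0, 0, 0], -0.2]
    - [[-0.25, 0.22, 0], [0, 0, 0], -0.2]
    - [[-0.375, 0.33, 0], [0, 0, 0], -0.2]
    - [[-0.5, 0.44, 0], [0, 0, 0], -0.2]
    - [[-0.625, 0.55, 0], [0, 0, 0], -0.2]
    - [[-0.75, 0.66, 0], [0, 0, 0], -0.2]
    - [[-0.875, 0.77, 0], [0, 0, 0], -0.2]
    - [[-1, 0.88, 0], [0, 0, 0], -0.2]

```text
time_s: 9.35
eef_pos: [566.9, 90.1, 197.9]
eef_rot: [-1.203, 2.902, -0.0]
ft_force: [-0.5, 0.1, -3.0]
opening: 48.7
grasp_force: 41.7
```

Emit:
apply_moves:
  deltas:
    - [[-0.125, 0.11, 0], [0, 0, 0], -0.2]
    - [[-0.25, 0.22, 0], [0, 0, 0], -0.2]
    - [[-0.375, 0.33, 0], [0, 0, 0], -0.2]
    - [[-0.5, 0.44, 0], [0, 0, 0], -0.2]
    - [[-0.625, 0.55, 0], [0, 0, 0], -0.2]
    - [[-0.75, 0.66, 0], [0, 0, 0], -0.2]
    - [[-0.85, 0.75, 0], [0, 0, 0], -0.2]
    - [[-0.95, 0.84, 0], [0, 0, 0], -0.2]
    - [[-1, 0.88, 0], [0, 0, 0], -0.2]
    - [[-1, 0.88, 0], [0, 0, 0], -0.2]

```text
time_s: 10.35
eef_pos: [573.6, 196.0, 197.7]
eef_rot: [1.204, -2.902, 0.0]
ft_force: [-0.4, 0.0, -0.9]
opening: 49.0
grasp_force: 41.7
```

```bash
python3 - <<'E'
from h import *
plan((575.8,238.5,197),-45)
E
```

```text
t 10.35 tcp [573.6 196.  197.7] delta/80 [-0.395  0.356  0.009] yawdeg 135.1 tilt 0.01 open 49.0 F [-0.4  0.  -0.9]
turn about tool z /pi 0.0004427495377034537
```

Emit:
apply_moves:
  deltas:
    - [[-0.1, 0.09, 0], [0, 0, 0], -0.2]
    - [[-0.2, 0.18, 0], [0, 0, 0], -0.2]
    - [[-0.3, 0.27, 0], [0, 0, 0], -0.2]
    - [[-0.395, 0.356, 0], [0, 0, 0], -0.2]
    - [[-0.395, 0.356, 0], [0, 0, 0], -0.2]
    - [[-0.395, 0.356, 0], [0, 0, 0], -0.2]
    - [[-0.395, 0.356, 0], [0, 0, 0], -0.2]

```text
time_s: 11.05
eef_pos: [575.7, 237.6, 197.8]
eef_rot: [1.203, -2.902, 0.0]
ft_force: [0.8, 0.4, -1.6]
opening: 48.6
grasp_force: 41.7
```

```bash
python3 - <<'E'
from h import *
plan((575.8,238.5,159),-45)
S=snapshot("side");T=snapshot("top")
c=(575.8,238.5)
uv=proj(S,[[*c,140]])[0]
a=crop(S,c,STR,0,uv,50,6,0)
b=crop(S,c,STR[2:-1]+[(z-151.5,r) for z,r in TIN],151.5,uv,50,6)
cv2.imwrite("pics/p1.png",cv2.resize(np.hstack([a,b]),(800,400)));cv2.imwrite("pics/pt.png",T["color"])
E
```

```text
t 11.05 tcp [575.7 237.6 197.8] delta/80 [-0.009  0.006  0.485] yawdeg 135.0 tilt 0.02 open 48.6 F [ 0.8  0.4 -1.6]
turn about tool z /pi 0.00017882824244960856
```

View pics/p1.png

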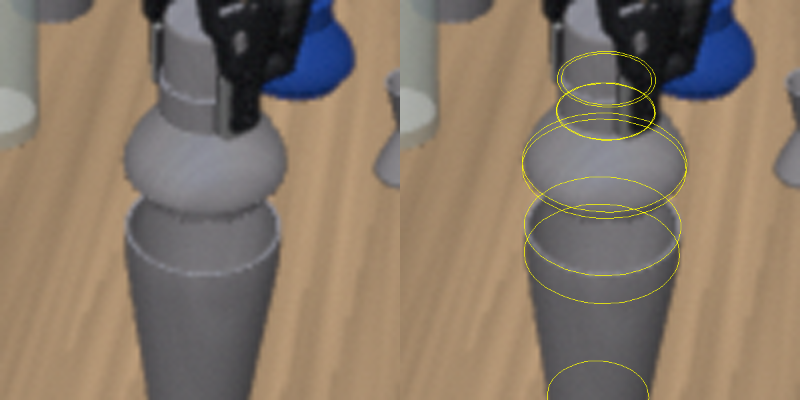

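The strainer's dome (124–287) is centred over the tin's mouth (127–281) to within about 1 mm. Lowering slowly.

Emit:
apply_moves:
  deltas:
    - [[-0.004, 0.003, 0.06], [0, 0, 0], -0.2]
    - [[-0.009, 0.006, 0.12], [0, 0, 0], -0.2]
    - [[-0.009, 0.006, 0.18], [0, 0, 0], -0.2]
    - [[-0.009, 0.006, 0.24], [0, 0, 0], -0.2]
    - [[-0.009, 0.006, 0.3], [0, 0, 0], -0.2]
    - [[-0.009, 0.006, 0.3], [0, 0, 0], -0.2]

```text
time_s: 11.75
eef_pos: [575.4, 238.4, 172.7]
eef_rot: [1.202, -2.9, 0.0]
ft_force: [0.3, -0.5, -3.0]
opening: 48.8
grasp_force: 41.7
```

Emit:
apply_moves:
  deltas:
    - [[0, 0, 0.02], [0, 0, 0], -0.2]
    - [[0, 0, 0.04], [0, 0, 0], -0.2]
    - [[0, 0, 0.06], [0, 0, 0], -0.2]
    - [[0, 0, 0.06], [0, 0, 0], -0.2]

```text
time_s: 12.15
eef_pos: [575.8, 238.6, 168.9]
eef_rot: [1.203, -2.902, -0.0]
ft_force: [0.2, -0.2, -1.9]
opening: 48.5
grasp_force: 41.7
```

Emit:
apply_moves:
  deltas:
    - [[0, 0, 0.02], [0, 0, 0], -0.2]
    - [[0, 0, 0.04], [0, 0, 0], -0.2]
    - [[0, 0, 0.06], [0, 0, 0], -0.2]
    - [[0, 0, 0.06], [0, 0, 0], -0.2]

```text
time_s: 12.55
eef_pos: [575.7, 238.6, 163.9]
eef_rot: [1.203, -2.901, 0.0]
ft_force: [-0.5, 0.1, -2.3]
opening: 48.5
grasp_force: 41.7
```

Emit:
apply_moves:
  deltas:
    - [[0, 0, 0.015], [0, 0, 0], -0.2]
    - [[0, 0, 0.03], [0, 0, 0], -0.2]
    - [[0, 0, 0.03], [0, 0, 0], -0.2]
    - [[0, 0, 0.03], [0, 0, 0], -0.2]

```text
time_s: 12.95
eef_pos: [575.9, 238.7, 161.8]
eef_rot: [1.203, -2.902, 0.0]
ft_force: [-0.6, 0.5, -2.0]
opening: 48.5
grasp_force: 41.7
```

Emit:
apply_moves:
  deltas:
    - [[0, 0, 0.012], [0, 0, 0], -0.2]
    - [[0, 0, 0.025], [0, 0, 0], -0.2]
    - [[0, 0, 0.025], [0, 0, 0], -0.2]

```text
time_s: 13.25
eef_pos: [575.9, 238.7, 159.7]
eef_rot: [1.203, -2.902, -0.0]
ft_force: [-0.4, 1.0, -2.2]
opening: 48.7
grasp_force: 41.7
```

```bash
python3 - <<'E'
from h import *
plan((575.8,238.5,159),-45)
S=snapshot("side")
c=(575.5,238.5)
uv=proj(S,[[*c,140]])[0]
a=crop(S,c,STR,0,uv,50,6,0)
b=crop(S,c,STR[2:-1]+[(z-113,r) for z,r in TIN],113,uv,50,6)
cv2.imwrite("pics/p2.png",cv2.resize(np.hstack([a,b]),(800,400)))
E
```

```text
t 13.25 tcp [575.9 238.7 159.7] delta/80 [ 0.002 -0.001  0.008] yawdeg 135.0 tilt 0.01 open 48.7 F [-0.4  1.  -2.2]
turn about tool z /pi 0.00021739907614678108
```

View pics/p2.png

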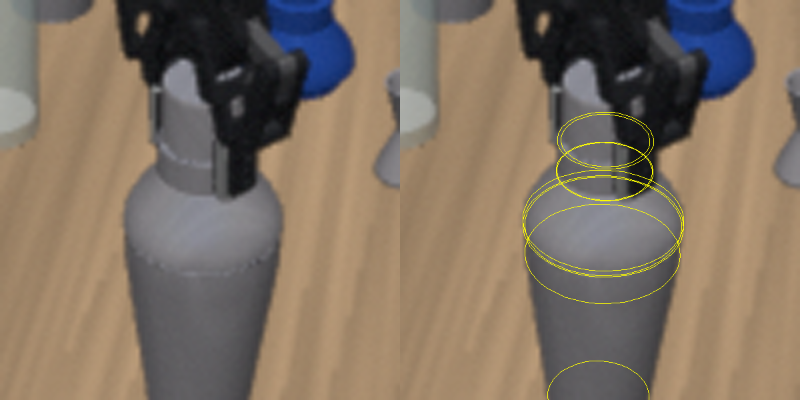

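The flange is within about 1–2 mm of the rim and well centred. I'll lower it in 0.8 mm steps until it touches.

Emit:
apply_moves:
  deltas:
    - [[0, 0, 0.01], [0, 0, 0], -0.2]
    - [[0, 0, 0.01], [0, 0, 0], -0.2]
    - [[0, 0, 0.01], [0, 0, 0], -0.2]

```text
time_s: 13.6
eef_pos: [576.1, 238.8, 159.2]
eef_rot: [-1.203, 2.902, 0.0]
ft_force: [0.7, -1.0, -1.3]
opening: 48.9
grasp_force: 41.7
```

Emit:
apply_moves:
  deltas:
    - [[0, 0, 0.01], [0, 0, 0], -0.2]
    - [[0, 0, 0.01], [0, 0, 0], -0.2]
    - [[0, 0, 0.01], [0, 0, 0], -0.2]

```text
time_s: 13.9
eef_pos: [576.2, 238.8, 159.1]
eef_rot: [-1.203, 2.901, 0.0]
ft_force: [-1.4, 0.6, 5.2]
opening: 48.8
grasp_force: 42.2
```

Emit:
apply_moves:
  deltas:
    - [[0, 0, 0.01], [0, 0, 0], -0.2]
    - [[0, 0, 0.01], [0, 0, 0], -0.2]
    - [[0, 0, 0.01], [0, 0, 0], -0.2]

```text
time_s: 14.2
eef_pos: [576.4, 239.0, 159.2]
eef_rot: [-1.203, 2.9, 0.0]
ft_force: [-2.3, 0.7, 7.2]
opening: 48.7
grasp_force: 42.7
```

It's seated: z stopped falling and the force is 7 N. Unload slightly, then open gently.

Emit:
apply_moves:
  deltas:
    - [[0, 0, -0.015], [0, 0, 0], -0.2]
    - [[0, 0, -0.015], [0, 0, 0], 0.2]
    - [[0, 0, -0.015], [0, 0, 0], 0.3]
    - [[0, 0, -0.015], [0, 0, 0], 0.4]
    - [[0, 0, -0.015], [0, 0, 0], 0.5]
    - [[0, 0, -0.015], [0, 0, 0], 0.5]
    - [[0, 0, -0.015], [0, 0, 0], 0.5]

```text
time_s: 14.9
eef_pos: [575.9, 238.7, 158.6]
eef_rot: [1.203, -2.902, 0.0]
ft_force: [0.3, 0.0, -0.3]
opening: 63.8
grasp_force: 0.0
```

```bash
python3 - <<'E'
from h import *
plan((575.8,238.5,190),-45)
S=snapshot("side")
c=(575.5,238.5)
uv=proj(S,[[*c,140]])[0]
a=crop(S,c,STR,0,uv,50,6,0)
b=crop(S,c,STR[2:-1]+[(z-113,r) for z,r in TIN],113,uv,50,6)
cv2.imwrite("pics/p3.png",cv2.resize(np.hstack([a,b]),(800,400)))
E
```

```text
t 14.9 tcp [575.9 238.7 158.6] delta/80 [ 0.003 -0.    -0.393] yawdeg 135.0 tilt 0.01 open 63.8 F [ 0.3  0.  -0.3]
turn about tool z /pi 0.00020800926368151647
```

View pics/p3.png

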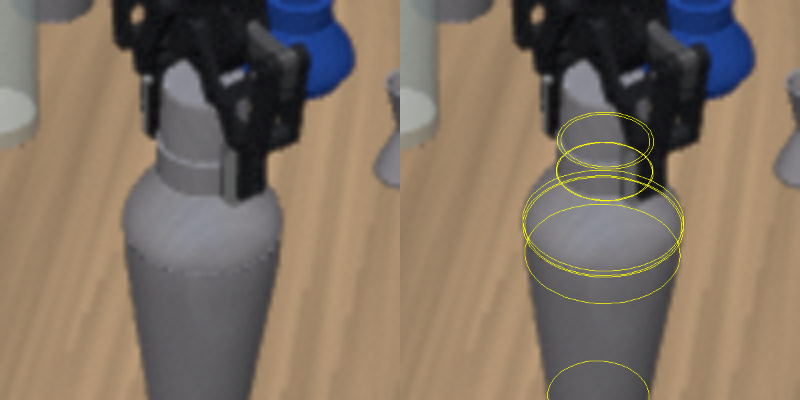

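Released: the collar, flange and tin are aligned and the rim line has closed. Next, raise the tips above the collar and take the cap.

Emit:
apply_moves:
  deltas:
    - [[0, 0, -0.08], [0, 0, 0], 0.5]
    - [[0, 0, -0.18], [0, 0, 0], 0.5]
    - [[0, 0, -0.28], [0, 0, 0], 0.5]
    - [[0, 0, -0.305], [0, 0, 0], 0.5]
    - [[0, 0, -0.305], [0, 0, 0], 0.5]
    - [[0, 0, -0.305], [0, 0, 0], 0.5]

```text
time_s: 15.55
eef_pos: [575.8, 238.6, 183.0]
eef_rot: [1.203, -2.902, -0.0]
ft_force: [0.4, -0.1, 0.1]
opening: 63.9
grasp_force: 0.0
```

Emit:
apply_moves:
  deltas:
    - [[0, 0, 0], [0, 0, 0], 0.4]
    - [[0, 0, 0], [0, 0, 0], 0.3]
    - [[0, 0, 0], [0, 0, 0], 0.2]
    - [[0, 0, 0], [0, 0, 0], 0.1]
    - [[0, 0, 0], [0, 0, 0], 0]
    - [[0, 0, 0], [0, 0, 0], -0.1]
    - [[0, 0, 0], [0, 0, 0], -0.2]
    - [[0, 0, 0], [0, 0, 0], -0.3]
    - [[0, 0, 0], [0, 0, 0], -0.3]
  grip_force: 30

```text
time_s: 16.45
eef_pos: [576.1, 238.7, 183.3]
eef_rot: [-1.203, 2.902, 0.0]
ft_force: [-0.8, -0.7, 1.5]
opening: 44.9
grasp_force: 30.8
```

Emit:
apply_moves:
  deltas:
    - [[0, 0, -0.04], [0, 0, 0], -0.3]
    - [[0, 0, -0.1], [0, 0, 0], -0.3]
    - [[0, 0, -0.17], [0, 0, 0], -0.3]
    - [[0, 0, -0.25], [0, 0, 0], -0.3]
    - [[0, 0, -0.33], [0, 0, 0], -0.3]
    - [[0, 0, -0.42], [0, 0, 0], -0.3]
    - [[0, 0, -0.5], [0, 0, 0], -0.3]
    - [[0, 0, -0.55], [0, 0, 0], -0.3]
    - [[0, 0, -0.6], [0, 0, 0], -0.3]
    - [[0, 0, -0.6], [0, 0, 0], -0.3]

```text
time_s: 17.45
eef_pos: [576.2, 238.8, 231.8]
eef_rot: [-1.203, 2.901, 0.0]
ft_force: [-0.4, -0.7, 0.1]
opening: 44.8
grasp_force: 30.7
```

Emit:
apply_moves:
  deltas:
    - [[0, 0, -0.08], [0, 0, 0], -0.3]
    - [[0, 0, -0.17], [0, 0, 0], -0.3]
    - [[0, 0, -0.26], [0, 0, 0], -0.3]
    - [[0, 0, -0.35], [0, 0, 0], -0.3]
    - [[0, 0, -0.42], [0, 0, 0], -0.3]
    - [[0, 0, -0.48], [0, 0, 0], -0.3]
    - [[0, 0, -0.52], [0, 0, 0], -0.3]
    - [[0, 0, -0.52], [0, 0, 0], -0.3]
    - [[0, 0, -0.52], [0, 0, 0], -0.3]
    - [[0, 0, -0.52], [0, 0, 0], -0.3]

```text
time_s: 18.45
eef_pos: [575.8, 238.6, 272.2]
eef_rot: [1.203, -2.901, 0.0]
ft_force: [-0.6, 0.7, -0.9]
opening: 44.9
grasp_force: 30.7
```

```bash
python3 - <<'E'
from h import *
plan((575.8,238.5,183),-45)
S=snapshot("side");c=(575.8,238)
ALL=TIN+[(125,43),(129,43),(161,25),(181,25),(181,18.5),(207,16.5)]
for P in(TIN,TIN+[(125,43),(129,43),(145,40),(161,25),(181,25),(181,18.5),(207,16.5)]):
    print(fit([S],c,P,h=75,sat=60)[:2])
# grey mask width per row near axis, rows of strainer top / cap rim
m=cv2.cvtColor(S["color"],cv2.COLOR_BGR2HSV); 
for z in(275,271,240,207,194,181,170,161,145,129,125): 
    u=proj(S,[[*c,z]])[0]; y=int(round(u[1])); r=(m[y,int(u[0])-30:int(u[0])+31,1]<60)
    print(z,u.round(1),"".join(".#"[int(v)] for v in r))
E
```

```text
t 18.45 tcp [575.8 238.6 272.2] delta/80 [-0.    -0.002  1.116] yawdeg 135.0 tilt 0.05 open 44.9 F [-0.6  0.7 -0.9]
turn about tool z /pi 0.000198835326300342
(array([576.4, 235.6]), np.float64(0.082))
(array([576.3, 237.3]), np.float64(0.025))
275 [322.8 192.7] ###.................########################.................
271 [322.8 194.5] ###.................########################.................
240 [322.4 207.6] .............................................................
207 [322.1 221.1] ......................################.........##.........##.
194 [321.9 226.3] .......................#################.....................
181 [321.8 231.4] ...................########################..................
170 [321.7 235.6] ...................########################..................
161 [321.6 239.1] .................###########################.................
145 [321.4 245.1] ............#####################################............
129 [321.3 251. ] ...........########################################..........
125 [321.2 252.5] ...........########################################..........
```

The silhouette fits tin and strainer seated together (2.5% mismatch). There is a clear gap at z = 240, and the cap is held above it, lifted 89 mm. Handing in.

```bash
python3 -c "
from cell import job_done;print(job_done())"
```

```text
the job is handed in; nothing more can be done
None
```

I seated the strainer on the tin with its cap on, then lifted off the cap alone; the arm is still holding it about 63 mm above the strainer's top, and I handed the job in at about 18.5 s, with no verdict returned.

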